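# Press the warped serving boards flat

### The arm

A 7-joint arm with a two-finger parallel gripper is mounted at the origin on a cart in front of the work surface, level with it; the furniture and walls round the work are solid. World frame = base frame: x ahead of the robot, y to its left, z up, the work surface at z = 0. Lengths are in m, angles in rad, forces in N, time in s.
With the tool pointing down it reaches from about 0.425 to 0.825 m from the base axis. Payload 3.6 kg.
Tool frame: the origin (TCP) lies where the fingers leave the gripper's body, on its centre line; the fingertips stand 73 mm ahead of it and the grasp point (between the pads) lies 54 mm ahead of it; z points along the fingers, y is the line along which they close (so a half turn about z gives the same grasp; the last joint's range is limited). The gripper opens to 85 mm and grips with 20 to 120 N. Pads are 22 mm wide; open, the fingers measure 114 mm over their backs; the gripper's body (76 mm by 85 mm) begins 54 mm behind the grasp point. The pads swing forward as they close: fully open they stand 13 mm farther back than shut.
Start: joints at [1.246, 0.615, -0.013, 1.423, 0.008, 1.103, -0.04], TCP at [0.191, -0.621, 0.304] pointing down, gripper open.
Joint ranges: [-3.12, 3.12], [-0.3, 2.06], [-1.34, 1.32], [0.26, 2.42], [-1.36, 4.5], [0.01, 1.98], [-2.84, 2.84]. Speed limits (rad/s): [2.79, 2.79, 3.14, 3.14, 3.14, 3.14, 3.14].

### API

Orientations are given as a unit quaternion [x, y, z, w].
In Python, from station import arm gives the robot as it stands. Calls block until the motion is done:
- arm.movep(position, orientation): joint-space move of the TCP to a pose.
- arm.line_to(position, velocity=0.15, ori=None): straight line of the TCP; ori=None keeps the orientation; velocity is the mean speed in m/s.
- arm.move_j(angles): joint-space move.
- arm.move_gripper(opening, effort=None): opening from 0.0 (shut) to 1.0 (fully open); effort is the grip in N (None keeps the last); returns when the fingers have stopped.
- arm.pause(seconds).
- arm.ik(position, orientation): joint angles nearest the present ones, or None.
- arm.snapshot(name): name is "scene" or "top" or "wrist"; returns the picture (400x640x3 uint8, blue, green, red); there is no depth.
- arm.camera_info(name): a dict with "fx", "fy", "cx", "cy" (pixels), "R" (3x3) and "t" (3): a world point X has camera coordinates R X + t; the wrist camera has in their place "T_tool_cam" (4x4, takes a point from camera to tool coordinates, whose origin is the TCP and whose axes are the flange's). Camera axes: x right, y down, z forward; pixel columns grow to the right and rows downward; lengths in m; the calibration is good to about 2 mm. A picture is of the moment at which its call begins: read the wrist's pose just before it. camera_info takes no time and is no camera call.
A pose or a line that the arm cannot do raises arm.MotionError and nothing moves.
- arm.finish_job(): hands the job in; it is judged then, once.
Readings, each from a call of its own:
- arm.read_time(): time.
- arm.read_joint_positions(): joint angles.
- arm.read_dq(): joint speeds.
- arm.read_effort(): joint torques, N m.
- arm.read_tool_pos(): TCP position.
- arm.read_eef_rot(): TCP orientation.
- arm.read_ft_force(): force on the tool from outside, world axes, zero at the start.
- arm.read_wrist_torque(): the same for the moment, N m.
- arm.read_opening(): opening from 0.0 (shut) to 1.0 (fully open).
- arm.read_finger_force(): force on a finger pad.
Only numpy, scipy, OpenCV 4.12 (cv2) and the standard library are available. Lean on these libraries where they do the work, as an engineer would, in place of code of your own. Each camera call takes 0.05 s, during which the arm holds its last target. There are 200 camera calls.

### The job

Press the warped little boards flat: wind the winch crank one full turn so that the press arm stands wide open and its pawl holds it, stack every light wooden board on the bed block of the press, squarely between the guide pins, and lay the thick dark block on top of them. Then lift the pawl by its knob and let the crank turn slowly back under the pull of the arm until the rubber foot bears on the dark block, and leave it pressing there. Do not disturb the salt shaker, the spice jar and the egg cup.

Things in the scene. Friction and masses are not known exactly. Their poses are not given: they have to be found in the camera images.
- press: Fixed dark steel board press; origin on the worktop under the bed's centre, x axis from bed to arm hinge (away from the robot), z up. Bed block 100 (x) x 50 (y) mm, top at 26 mm, on an 8 mm plate 110 mm wide. Arm hinge at x=148, z=115 between cheeks 130 mm high. Round winch housing (radius 68, 36 mm high) at x=-20, y=-220; gear case 50x50, 130 mm high at x=148, y=-220, with a shaft to the hinge.
- bed (a point): Centre of the bed block's top, 26 mm above the worktop; axes as the press. Six round guide pins (diameter 8, top at 88 mm) stand round it at x=+-40, y=+-37 mm and x=+-62, y=0: 8 mm of play all round for a board lying along x. Beyond the press a wall cupboard hangs over the worktop: doors at x=0.57 m, their handles at x=0.54, from z=0.55 m up, y=-0.52 to 0.38; keep wrist and forearm clear.
- crank_axis (a point): Point on the winch's vertical crank axis, 97 mm above the worktop, axes as the press. The crank arm is flat, its top 62 mm above the worktop, and turns above the housing; its hub reaches 68 mm.
- knob (a point): Middle of the black upright round crank knob (diameter 26, 46 mm tall, bottom 68 and top 114 mm above the worktop with the pawl down; this point 95 mm). It circles the crank axis at radius 50 mm and spins freely about its own axis, so a gripper holding it need not turn with the crank. It is also the pull of the pawl: pulled straight up it lifts the pawl.
- crank (a joint): Crank angle, rad, growing counter-clockwise from above (winding up, opens the arm); near 0 at the start, arm down. At angle c the knob lies in direction pi + c in the press frame (at 0 towards the robot). Stops at -0.08 and 6.95. Geared both ways: arm = 0.28 x crank. The arm's pull turns it back with about 0.25 N m (5 N at the knob); bearing damped 0.1 N m s/rad.
- pawl (a joint): Lift of pawl and knob, m, 0 to 0.017; a 3 N spring pulls it down. A pin under the knob rides on a ring of 12 saw teeth, 8 mm high: turned forward it rides up and drops over each tooth; let down, it stops the crank turning back at the next tooth (crank near 0, 0.52, 1.05, .. 5.76, 6.28, 6.81). Lifted 10 mm or more it is clear and the crank turns both ways.
- press_arm (a joint): Angle of the sprung press arm, rad: 0 = down with the bare foot on the bed, 1.76 = wide open after a full turn of the crank. A spring and its weight (350 g) pull it down with about 5 N at the foot.
- foot: Centre of the ball-shaped rubber foot (radius 14 mm) at the end of the press arm, 130 mm out from the hinge and 73 mm below the arm's bar. It comes down on the pile's top within 8 mm of the bed's centre; when it bears, this point is 14 mm above the face it bears on.
- caul: The thick dark wooden pressing block, 100 (x) x 50 (y) x 24 (z) mm, 0.14 kg, with a thin steel disc on top; origin at the centre of its underside.
- board1: One of the two to four light wooden serving boards, all alike, 100 (x) x 50 (y) x 12 (z) mm, 60 g, with a small dark hanging hole near one end; origin at the centre of its underside. May be absent.
- board2: One of the two to four light wooden serving boards, all alike, 100 (x) x 50 (y) x 12 (z) mm, 60 g, with a small dark hanging hole near one end; origin at the centre of its underside. May be absent.
- board3: One of the two to four light wooden serving boards, all alike, 100 (x) x 50 (y) x 12 (z) mm, 60 g, with a small dark hanging hole near one end; origin at the centre of its underside. May be absent.
- board4: One of the two to four light wooden serving boards, all alike, 100 (x) x 50 (y) x 12 (z) mm, 60 g, with a small dark hanging hole near one end; origin at the centre of its underside. May be absent.
- salt: Salt shaker, 44 mm across, 90 mm tall, origin under its centre; leave it alone.
- spice_jar: Spice jar with a green cap, 46 mm across, 106 mm tall, origin under its centre; leave it alone.
- eggcup: Orange egg cup, 48 mm across, 46 mm tall, origin under its centre; leave it alone.
- crank_grip: The black crank knob as a body (see knob); origin at the centre of its bottom face.

How it is judged:
By the outcome, as a careful person would: the job done as asked, in the order asked, and still so for the second after the job is handed in, with the robot touching nothing.
Of board1, board2, board3, board4 only 2 to 4 are there at a start; the rules pass over those that are not, and their reading is None.
At some moment in a run one of caul may be knocked a few centimetres aside while the robot is not near it.
Once in a run the grip may slacken for a moment while it holds something.
It also fails if it takes over 210 s, if anything falls off the work surface, if the arm or the gripper's body presses on something with over 40 N, if the wrist force passes 120 N, or if a joint passes its speed limit or range.

## Working session

There is one attempt and no reset: what is moved stays moved. The work goes in short steps, each a Python script; the robot and the scene stay as the last script left them, time stands still between calls to the robot, and variables do not carry over. Pictures are saved under pics/ and viewed, at most 14 in all, crops included, and the job is handed in when it is done.

```bash
ls; mkdir -p pics
python3 - <<'E'
from station import arm
import cv2
for n in ("scene","top"):
    im=arm.snapshot(n); cv2.imwrite(f"pics/{n}0.png",im)
    c=arm.camera_info(n); print(n,c)
print(arm.read_time(),arm.read_tool_pos(),arm.read_eef_rot(),arm.camera_info("wrist"))
E
```

```text
pics
station.py
scene {'fx': 517.2501807547857, 'fy': 517.2501807547857, 'cx': 316.49222749771707, 'cy': 203.06436245131727, 'R': array([[-0.55383421, -0.83254767,  0.01149085],
       [-0.52616693,  0.33925858, -0.77977688],
       [ 0.64530306, -0.43791321, -0.62595206]]), 't': array([0.30307647, 0.31934835, 1.34088671])}
top {'fx': 484.96992478183876, 'fy': 484.96992478183876, 'cx': 327.93722357672397, 'cy': 203.11308702013613, 'R': array([[-0.03519371, -0.9993762 , -0.00293384],
       [-0.77825188,  0.02924813, -0.62727072],
       [ 0.62696524, -0.01979272, -0.77879576]]), 't': array([0.02605966, 0.46734587, 1.56514522])}
0.1 [ 0.19119756 -0.62069036  0.30286041] [ 9.88858875e-01  1.48851461e-01 -1.92428980e-04 -1.15381812e-03] {'fx': 285.1238299532626, 'fy': 285.1238299532626, 'cx': 325.37646408542963, 'cy': 197.47470122284133, 'T_tool_cam': array([[-6.42609691e-04, -9.60866339e-01, -2.77011670e-01,
         7.05240955e-02],
       [ 9.99999566e-01, -8.04397946e-04,  4.70411583e-04,
        -7.62271881e-04],
       [-6.74830273e-04, -2.77011247e-01,  9.60866439e-01,
        -7.01646637e-02],
       [ 0.00000000e+00,  0.00000000e+00,  0.00000000e+00,
         1.00000000e+00]])}
```

View pics/top0.png

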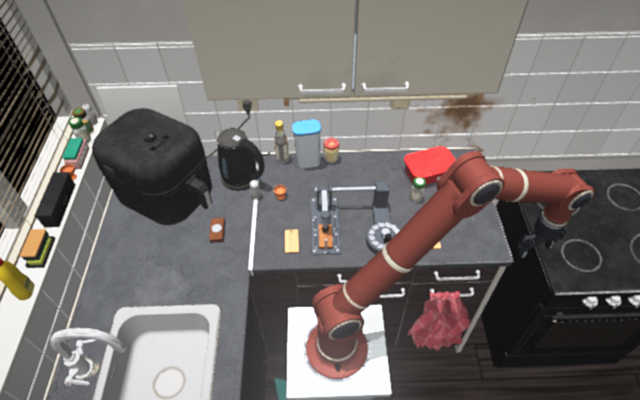

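View pics/scene0.png

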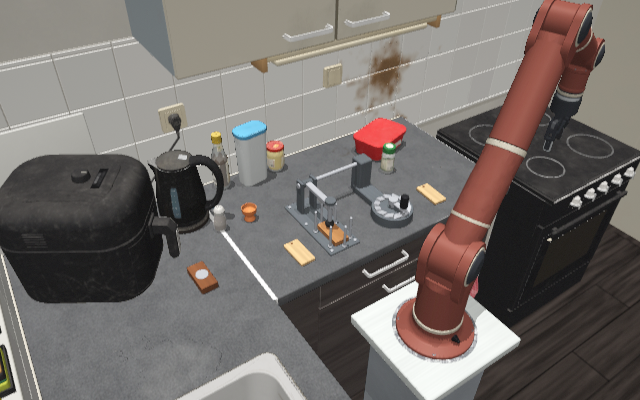

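```bash
cat > h.py <<'E'
import numpy as np, cv2
from station import arm
from scipy.spatial.transform import Rotation as Rn
def ray(n,u,v,z,pose=None):
    c=arm.camera_info(n)
    d=np.array([(u-c['cx'])/c['fx'],(v-c['cy'])/c['fy'],1.])
    if n=='wrist':
        T=c['T_tool_cam'];p,q=pose;Rw=Rn.from_quat(q).as_matrix()
        o=Rw@T[:3,3]+p; w=Rw@T[:3,:3]@d
    else:
        R=c['R'];o=-R.T@c['t'];w=R.T@d
    return o+w*(z-o[2])/w[2]
def proj(n,X):
    c=arm.camera_info(n);p=c['R']@np.asarray(X)+c['t'];return c['fx']*p[0]/p[2]+c['cx'],c['fy']*p[1]/p[2]+c['cy']
def crop(im,name,x0,y0,x1,y1,s):
    cv2.imwrite(f"pics/{name}.png",cv2.resize(im[y0:y1,x0:x1],None,fx=s,fy=s,interpolation=cv2.INTER_CUBIC))
def q(yaw): # tool down, yaw: direction of tool x in world
    return Rn.from_matrix(np.array([[np.cos(yaw),np.sin(yaw),0],[np.sin(yaw),-np.cos(yaw),0],[0,0,-1]])).as_quat()
E
python3 - <<'E'
from h import *
t=cv2.imread("pics/top0.png");s=cv2.imread("pics/scene0.png")
a=cv2.resize(t[160:270,190:450],None,fx=3,fy=3,interpolation=cv2.INTER_CUBIC)
cv2.imwrite("pics/top0c.png",a)
crop(s,"scene0c",180,130,460,310,2.85)
for n,u,v,z in [("top",292,241,.012),("top",217,230,.024),("top",380,237,.06),("scene",431,193,.012),("scene",299,252,.012),("scene",202,277,.024),("top",325,236,.03)]:
    print(n,u,v,ray(n,u,v,z).round(3))
E
```

```text
top 292 241 [0.414 0.146 0.012]
top 217 230 [0.467 0.429 0.024]
top 380 237 [ 0.387 -0.177  0.06 ]
scene 431 193 [ 0.411 -0.378  0.012]
scene 299 252 [0.412 0.152 0.012]
scene 202 277 [0.464 0.437 0.024]
top 325 236 [0.42  0.022 0.03 ]
```

View pics/top0c.png

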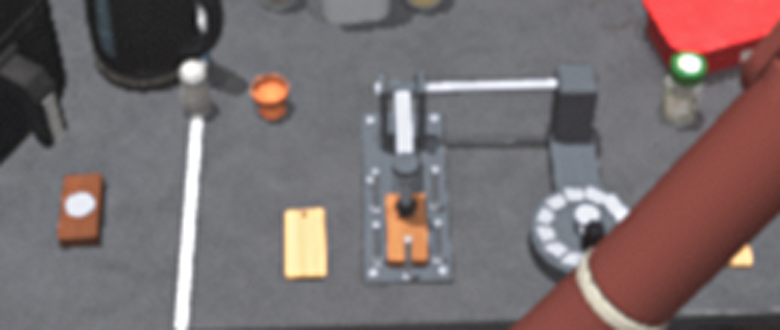

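View pics/scene0c.png

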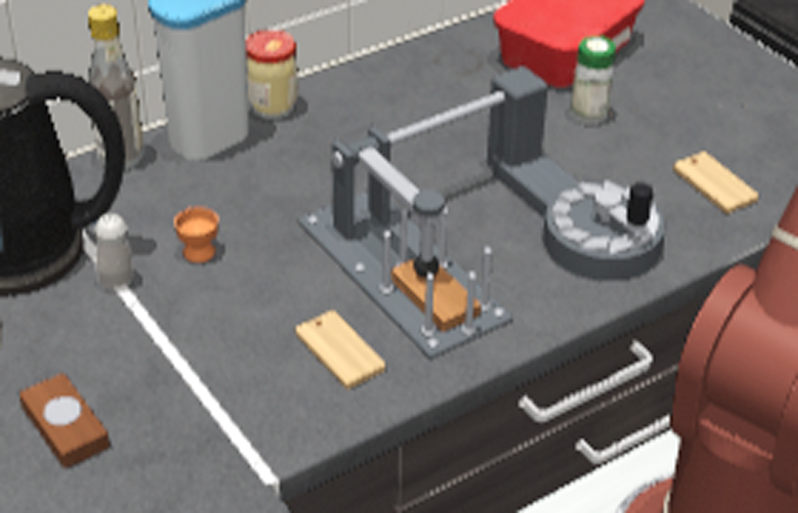

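```bash
cat >> h.py <<'E'
def look(name):
    p,qq=arm.read_tool_pos(),arm.read_eef_rot()
    im=arm.snapshot("wrist");cv2.imwrite(f"pics/{name}.png",im)
    np.savez(f"pics/{name}.npz",p=p,q=qq);return im
def wr(name,u,v,z):
    d=np.load(f"pics/{name}.npz");return ray("wrist",u,v,z,(d['p'],d['q']))
E
python3 - <<'E'
from h import *
arm.movep([0.43,-0.27,0.36],q(0)); look("w1")
print(arm.read_joint_positions(),arm.read_tool_pos())
arm.movep([0.43,0.05,0.36],q(0)); look("w2")
arm.movep([0.42,0.30,0.36],q(0)); look("w3")
cv2.imwrite("pics/top1.png",arm.snapshot("top"))
cv2.imwrite("pics/scene1.png",arm.snapshot("scene"))
print(arm.read_joint_positions(),arm.read_tool_pos(),arm.read_time())
a=np.hstack([cv2.resize(cv2.imread(f"pics/w{i}.png"),(400,250),interpolation=cv2.INTER_AREA) for i in (3,1)])
cv2.imwrite("pics/m1.png",np.vstack([a,np.hstack([cv2.resize(cv2.imread("pics/w2.png"),(400,250),interpolation=cv2.INTER_AREA),cv2.resize(cv2.imread("pics/top1.png"),(400,250),interpolation=cv2.INTER_AREA)])]))
E
```

```text
[ 0.54185925  0.33855548 -0.0300005   1.74122402  0.01225567  1.06211768
 -1.06570013] [ 0.42944663 -0.2713666   0.35981865]
[-0.43302556  0.36574919 -0.31833778  1.71484854  0.12858348  1.08177089
 -2.36728646] [0.42112121 0.29782923 0.36000939] 4.125
```

View pics/m1.png

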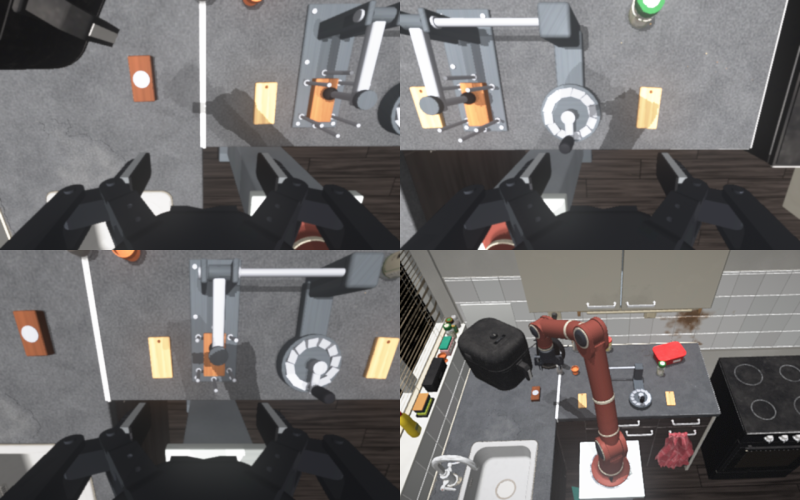

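Run:
```python
from h import *
a=cv2.imread("pics/w2.png");b=cv2.imread("pics/w1.png")
crop(a,"w2c",220,0,580,240,2.2)
L=cv2.resize(a[80:210,0:290],None,fx=2.7,fy=2.7,interpolation=cv2.INTER_CUBIC)
R=cv2.resize(b[110:250,210:470],None,fx=3,fy=3,interpolation=cv2.INTER_CUBIC)[:240]
cv2.imwrite("pics/w2d.png",np.vstack([L[:, :780],np.hstack([R,])[:, :780]]))
print(L.shape)
```

```text
(351, 783, 3)
```

View pics/w2c.png

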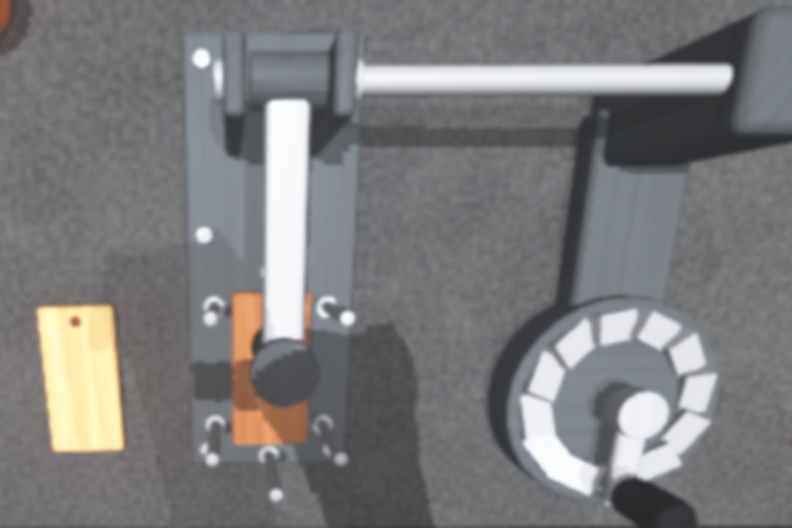

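View pics/w2d.png

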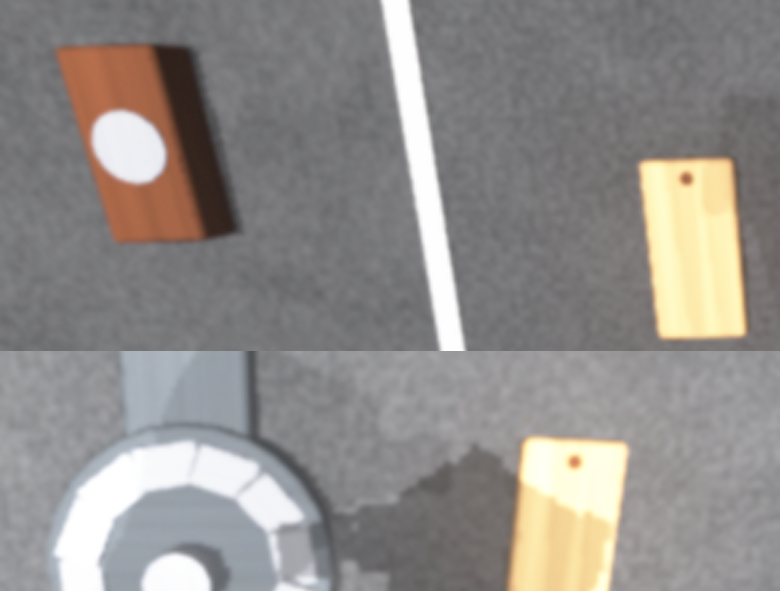

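Run:
```python
from h import *
w=lambda x,y,z:wr("w2",x/2.2+220,y/2.2,z)
P={"FL":w(210,318,.088),"FR":w(348,318,.088),"NL":w(212,461,.088),"NR":w(341,459,.088),"N":w(276,495,.088)}
for k,v in P.items(): print(k,v.round(4))
B=[w(x,y,.026) for x,y in[(232,293),(312,293),(308,444),(233,444)]]
print("bed",np.array(B).round(4).tolist(),np.mean(B,0))
print("hub",w(643,412,.068))
# fit press
m=np.array([[.04,.037],[.04,-.037],[-.04,.037],[-.04,-.037],[-.062,0]]);X=np.array([P[k][:2] for k in("FL","FR","NL","NR","N")])
mc,Xc=m-m.mean(0),X-X.mean(0);a=np.arctan2((mc[:,0]*Xc[:,1]-mc[:,1]*Xc[:,0]).sum(),(mc*Xc).sum())
R=np.array([[np.cos(a),-np.sin(a)],[np.sin(a),np.cos(a)]]);t=X.mean(0)-R@m.mean(0);print("press",t,a,"res",(X-(m@R.T+t)).round(4).tolist())
print("crank axis",R@[-.02,-.22]+t,"knob0",R@[-.07,-.22]+t)
def blob(name,box,lo,hi,z):
    im=cv2.imread(f"pics/{name}.png");x0,y0,x1,y1=box
    h=cv2.cvtColor(im,cv2.COLOR_BGR2HSV);M=cv2.inRange(h,lo,hi);K=np.zeros_like(M);K[y0:y1,x0:x1]=M[y0:y1,x0:x1]
    c=max(cv2.findContours(K,cv2.RETR_EXTERNAL,cv2.CHAIN_APPROX_NONE)[0],key=cv2.contourArea)[:,0]
    pts=np.array([wr(name,u,v,z)[:2]*1000 for u,v in c],np.float32)
    print(name,cv2.minAreaRect(pts))
blob("w2",(200,120,290,220),(10,70,110),(35,255,255),.012)
blob("w3",(380,100,460,220),(10,70,110),(35,255,255),.012)
blob("w1",(370,120,430,220),(10,60,60),(35,255,255),.012)
blob("w2",(560,120,640,220),(10,60,60),(35,255,255),.012)
blob("w2",(0,80,90,200),(0,90,75),(14,255,255),.024)
blob("w3",(190,80,260,180),(0,90,75),(14,255,255),.024)
L=lambda x,y:wr("w2",x/2.7,y/2.7+80,.024)
C=np.array([L(*p) for p in[(57,47),(153,44),(205,238),(118,242)]]);print(C.round(4).tolist(),C.mean(0),L(129,147))
```

```text
FL [0.4676 0.0605 0.088 ]
FR [ 0.4673 -0.0139  0.088 ]
NL [0.3864 0.0604 0.088 ]
NR [ 0.3873 -0.0137  0.088 ]
N [0.3654 0.0233 0.088 ]
bed [[0.4771, 0.0485, 0.026], [0.4769, -0.0019, 0.026], [0.3775, -0.0023, 0.026], [0.3777, 0.0482, 0.026]] [0.4273055  0.02313203 0.026     ]
hub [ 0.40946698 -0.19581176  0.068     ]
press [0.42721185 0.02336349] 0.0014701061669072782 res [[0.0004, 0.0001], [0.0001, -0.0003], [-0.0007, 0.0001], [0.0001, 0.0], [0.0002, 0.0]]
crank axis [ 0.4075353  -0.19666568] knob0 [ 0.35753535 -0.19673918]
w2 ((419.3126220703125, 150.34490966796875), (101.170654296875, 52.290218353271484), 1.4466139078140259)
w3 ((418.98065185546875, 152.9566192626953), (101.197998046875, 52.655757904052734), 1.5634081363677979)
w1 ((416.3450927734375, -377.7029724121094), (52.96451950073242, 101.34558868408203), 86.88748931884766)
w2 ((416.1891174316406, -374.2787780761719), (59.264400482177734, 101.27830505371094), 86.91404724121094)
w2 ((477.31036376953125, 432.9273986816406), (98.28482055664062, 50.120994567871094), 1.582747459411621)
w3 ((477.1316833496094, 433.55999755859375), (98.16537475585938, 49.91535949707031), 1.552893877029419)
[[0.5254, 0.4575, 0.024], [0.5266, 0.4094, 0.024], [0.4291, 0.4075, 0.024], [0.4271, 0.4543, 0.024]] [0.47706371 0.43218861 0.024     ] [0.47660521 0.43498706 0.024     ]
```

```bash
cat >> h.py <<'E'
PR=np.array([.4272,.0234]);AX=np.array([.408,-.1965])
def qt(yaw,tilt): # tilt about world y: fingers lean towards robot (wrist farther out)
    return (Rn.from_euler('y',tilt)*Rn.from_quat(q(yaw))).as_quat()
def tcp(g,qq,d=.054): return np.asarray(g)-d*Rn.from_quat(qq).as_matrix()[:,2]
def knob(c,z): return np.array([AX[0]-.05*np.cos(c),AX[1]-.05*np.sin(c),z])
E
python3 - <<'E'
from h import *
for yaw in (0,np.pi,np.pi/2,-np.pi/2):
  for tl in (0,.15,.25,-.15):
    qq=qt(yaw,tl);r=[]
    for z in (.095,.109):
      r.append([arm.ik(tcp(knob(c,z),qq),qq) for c in np.arange(0,6.3,.52)])
    print(round(yaw,2),tl,qq.round(3),[''.join('.' if j is None else 'o' for j in k) for k in r])
    j=r[1][0]
    if j is not None and r[1][6] is not None: print(j.round(2),r[1][6].round(2))
for p in [(.419,.151),(.416,-.378),(.477,.433),(.427,.023)]:
  for z in (.075,.25):print(p,z,arm.ik([*p,z],q(np.pi)) is not None, arm.ik([*p,z],q(0)) is not None)
print(q(0),tcp([0,0,0],qt(0,.2)))
E
```

```text
0 0 [1. 0. 0. 0.] ['ooooooooooooo', 'ooooooooooooo']
[ 0.5   0.5  -0.07  2.24  0.08  0.4  -1.21] [ 0.46  0.59 -0.14  2.    0.15  0.56 -1.35]
0 0.15 [ 0.997  0.    -0.075  0.   ] ['ooooooooooooo', 'ooooooooooooo']
[ 0.44  0.54 -0.05  2.15  0.15  0.6  -1.3 ] [ 0.44  0.64 -0.16  1.9   0.2   0.77 -1.42]
0 0.25 [ 0.992  0.    -0.125  0.   ] ['ooooooooooooo', 'ooooooooooooo']
[ 0.44  0.58 -0.08  2.08  0.2   0.73 -1.37] [ 0.41  0.68 -0.14  1.83  0.2   0.9  -1.43]
0 -0.15 [0.997 0.    0.075 0.   ] ['ooooooooooooo', 'ooooooooooooo']
[ 0.79  0.5  -0.4   2.33  0.54  0.24 -1.65] [ 0.51  0.56 -0.17  2.11  0.1   0.34 -1.29]
3.14 0 [0. 1. 0. 0.] ['ooooooooooooo', 'ooooooooooooo']
[ 1.17  0.78 -1.15  2.22  1.02  0.85  0.91] [ 1.04  0.88 -1.15  1.99  1.    1.    0.95]
3.14 0.15 [ 0.     0.997 -0.    -0.075] ['ooooooooooooo', 'ooooooooooooo']
[ 1.11  0.83 -1.15  2.13  0.91  1.03  0.97] [ 0.98  0.93 -1.15  1.88  0.91  1.18  1.01]
3.14 0.25 [ 0.     0.992 -0.    -0.125] ['ooooooooooooo', 'ooooooooooooo']
[ 1.07  0.87 -1.15  2.07  0.86  1.16  0.99] [ 0.95  0.97 -1.15  1.81  0.87  1.3   1.03]
3.14 -0.15 [
[... 1038 characters left out ...]
5  0.27  2.15 -0.13  0.59 -2.57] [ 0.18  0.65  0.24  1.91 -0.13  0.75 -2.66]
-1.57 0.25 [ 0.702 -0.702 -0.088  0.088] ['ooooooooooooo', 'ooooooooooooo']
[ 0.2   0.59  0.27  2.09 -0.07  0.71 -2.64] [ 0.18  0.68  0.22  1.84 -0.07  0.87 -2.72]
-1.57 -0.15 [ 0.705 -0.705  0.053 -0.053] ['ooooooooooooo', 'ooooooooooooo']
[ 0.61  0.48 -0.15  2.34 -0.    0.2  -2.66] [ 0.24  0.56  0.23  2.12 -0.51  0.38 -2.25]
(0.419, 0.151) 0.075 True True
(0.419, 0.151) 0.25 True True
(0.416, -0.378) 0.075 True True
(0.416, -0.378) 0.25 True True
(0.477, 0.433) 0.075 True True
(0.477, 0.433) 0.25 True True
(0.427, 0.023) 0.075 True True
(0.427, 0.023) 0.25 True True
[1. 0. 0. 0.] [0.01072814 0.         0.0529236 ]
```

Run:
```python
from h import *
w=lambda x,y,z:wr("w2",x/2.2+220,y/2.2,z)
print(w(632,494,.068),w(672,518,.114),knob(0,.1))
qq=q(np.pi/2)
arm.movep(tcp(knob(0,.22),qq),qq)
look("k1")
im=cv2.imread("pics/k1.png");sc=arm.snapshot("scene")
cv2.imwrite("pics/k1m.png",np.hstack([cv2.resize(im,(480,300)),cv2.resize(sc[120:300,280:472],(320,300))]))
print(arm.read_joint_positions())
```

```text
[ 0.35724111 -0.19830154  0.068     ] [ 0.36135397 -0.19116107  0.114     ] [ 0.358  -0.1965  0.1   ]
[ 0.71921938  0.30661838 -0.34998841  2.1058574   0.1518261   0.75205433
  0.27424621]
```

View pics/k1m.png

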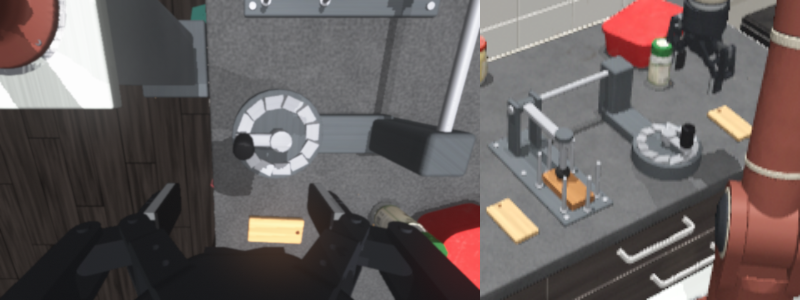

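Run:
```python
from h import *
print(wr("k1",324,192,.114))
qq=q(np.pi/2)
arm.move_gripper(.65,60)
arm.line_to(tcp(knob(0,.096),qq),.12)
print(arm.read_ft_force())
arm.move_gripper(0,60)
print(arm.read_opening(),arm.read_finger_force(),arm.read_ft_force(),arm.read_tool_pos())
arm.line_to(tcp(knob(0,.109),qq),.03)
print(arm.read_opening(),arm.read_ft_force(),arm.read_tool_pos(),arm.read_time())
```

```text
[ 0.35733495 -0.18684718  0.114     ]
[-0.28779529 -0.12630811  0.21325217]
0.28668956059156075 58.48207890987396 [-1.37834606  0.256003    4.52396499] [ 0.35779224 -0.19661686  0.15061636]
0.2845658843491389 [ 0.30294876  3.69554081 -3.64800449] [ 0.35788836 -0.19603366  0.16295491] 9.025
```

```bash
cat >> h.py <<'E'
def turn(c0,c1,z,step=.26,v=.05):
    n=max(1,int(np.ceil(abs(c1-c0)/step)));mx=0
    for c in np.linspace(c0,c1,n+1)[1:]:
        arm.line_to(tcp(knob(c,z),q(np.pi/2)),v)
        f=arm.read_ft_force();o=arm.read_opening()
        print(round(c,2),np.round(f,1),round(o,3),round(arm.read_finger_force()),arm.read_time())
        if o<.2 or np.linalg.norm(f)>40: print("STOP");return False
    return True
E
python3 - <<'E'
from h import *
turn(0,1.57,.109)
E
```

```text
0.22 [-0.1  3.3 -3.4] 0.291 59 9.4
0.45 [-0.6  3.6 -4.1] 0.291 59 9.775
0.67 [-1.2  3.7 -3.6] 0.29 59 10.15
0.9 [-2.3  3.3 -4.4] 0.292 59 10.525
1.12 [-4.4  1.4 -3.8] 0.285 59 10.9
1.35 [-4.7  0.5 -2.9] 0.288 59 11.275
1.57 [-4.7 -1.1 -4.3] 0.296 59 11.65
```

Run:
```python
from h import *
qq=q(np.pi/2)
if turn(1.57,6.48,.109):
    print("lower");arm.line_to(tcp(knob(6.48,.100),qq),.03); print(arm.read_ft_force())
    turn(6.48,6.36,.099,v=.03)
```

```text
1.83 [-4.4 -2.  -2.9] 0.285 59 12.0583
2.09 [-3.8 -2.1 -4.1] 0.288 59 12.4667
2.35 [-3.7 -2.7 -3.8] 0.288 59 12.875
2.6 [-3.9 -3.3 -3.4] 0.287 59 13.2833
2.86 [-3.5 -2.7 -3.6] 0.286 59 13.6917
3.12 [-3.1 -4.7 -4.2] 0.29 59 14.1
3.38 [-3.1 -6.4 -4.8] 0.288 59 14.5083
3.64 [-3.  -6.6 -4.1] 0.29 59 14.9167
3.9 [-1.  -6.2 -2.8] 0.288 59 15.325
4.15 [ 0.3 -7.4 -4.1] 0.284 59 15.7333
4.41 [ 1.9 -6.5 -3.1] 0.286 59 16.1417
4.67 [ 4.4 -5.7 -3.5] 0.287 59 16.55
4.93 [ 5.  -1.6 -4.9] 0.288 59 16.9583
5.19 [ 5.5  1.9 -4.2] 0.289 59 17.3667
5.45 [ 4.8  3.3 -3.3] 0.291 59 17.775
5.7 [ 3.6  1.4 -3.6] 0.282 59 18.1833
5.96 [ 3.2  3.7 -4.2] 0.287 59 18.5917
6.22 [ 3.2  4.1 -4.5] 0.287 59 19.0
6.48 [ 3.1  5.2 -2.8] 0.292 59 19.4083
lower
[ 3.0689791   4.34741912 -2.48339992]
6.36 [ 2.8  3.7 -3.2] 0.287 60 20.2083
```

Run:
```python
from h import *
qq=q(np.pi/2)
arm.line_to(tcp(knob(6.34,.097),qq),.03);print(arm.read_ft_force())
arm.move_gripper(.65); arm.pause(.5)
arm.line_to(tcp(knob(0,.25),qq),.2)
arm.pause(.5);look("k2");sc=arm.snapshot("scene")
im=cv2.imread("pics/k2.png")
cv2.imwrite("pics/k2m.png",np.hstack([cv2.resize(im,(480,300)),cv2.resize(sc[120:300,280:472],(320,300))]))
print(arm.read_time())
```

```text
[1.37303358 4.40121104 2.44230695]
22.875
```

View pics/k2m.png

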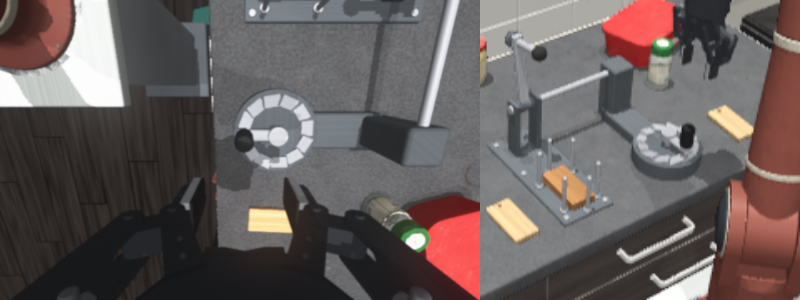

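```bash
cat >> h.py <<'E'
def st(s): print(s,"op",round(arm.read_opening(),3),"ff",round(arm.read_finger_force(),1),"ft",np.round(arm.read_ft_force(),1),"p",np.round(arm.read_tool_pos(),4),arm.read_time())
def pick(x,y,yaw,z=.075):
    qq=q(np.pi+yaw)
    arm.movep([x,y,.25],qq);arm.move_gripper(.8,50)
    arm.line_to([x,y,z+.03],.2);arm.line_to([x,y,z],.06);st("down")
    arm.move_gripper(0,50);st("grip")
    arm.line_to([x,y,.25],.15);arm.pause(.1);st("up")
E
python3 - <<'E'
from h import *
print("jar",ray("top",417.7,198,0),"salt",ray("top",256,198,0),"egg",ray("top",281,199,0))
pick(.4165,-.3785,-.054)
qq=q(np.pi+.0015)
arm.movep([.4272,.0234,.25],qq);st("over")
look("b1")
E
```

```text
jar [ 0.61356501 -0.35796127  0.        ] salt [ 6.38116636e-01  2.94429236e-01 -2.22044605e-16] egg [0.62908558 0.19332369 0.        ]
down op 0.799 ff 0.0 ft [0.2 0.2 0.1] p [ 0.4166 -0.3784  0.0748] 26.025
grip op 0.563 ff 51.9 ft [-0.4  1.2  3.6] p [ 0.417  -0.3787  0.0757] 26.3333
up op 0.567 ff 51.5 ft [-0.4 -0.3 -0.8] p [ 0.4161 -0.3783  0.249 ] 27.75
over op 0.565 ff 51.5 ft [ 0.5 -0.1 -0.8] p [0.4277 0.0222 0.2499] 29.2417
```

View pics/b1.png

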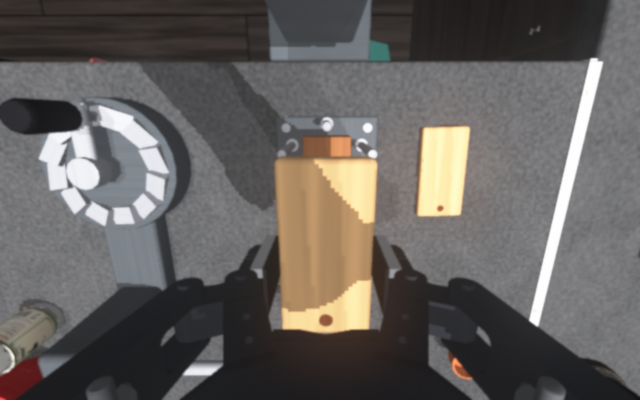

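Run:
```python
from h import *
a=wr("b1",327,158,.187);b=wr("b1",326,332,.187);print(a,b,(a+b)/2)
dx=((a+b)/2)[0]-arm.read_tool_pos()[0];print("dx",dx)
dx=float(np.clip(dx,-.004,.004))
arm.line_to([.4272-dx,.0234,.25],.05)
arm.line_to([.4272-dx,.0234,.14],.12);st("a")
arm.line_to([.4272-dx,.0234,.1022],.04);st("b")
arm.move_gripper(.8);st("rel")
arm.line_to([.4272-dx,.0234,.25],.15)
look("b2")
```

```text
[0.37650183 0.02370486 0.187     ] [0.47445112 0.023149   0.187     ] [0.42547648 0.02342693 0.187     ]
dx -0.0022297681094322064
a op 0.57 ff 51.5 ft [ 1.4  0.6 -0.2] p [0.4298 0.0236 0.1404] 30.6083
b op 0.561 ff 51.6 ft [ 0.3 -0.6 -0.7] p [0.4296 0.0234 0.1023] 31.7
rel op 0.8 ff 0.0 ft [-0.8  0.2 -0.3] p [0.4295 0.0234 0.1023] 32.0333
```

Run:
```python
from h import *
pick(.419,.1515,.026)
qq=q(np.pi+.0015)
arm.movep([.4272,.0234,.25],qq);st("over")
look("b3")
a=cv2.imread("pics/b2.png")[80:340,220:420];b=cv2.imread("pics/b3.png")[80:340,220:420]
cv2.imwrite("pics/b23.png",cv2.resize(np.hstack([a,b]),None,fx=2,fy=2,interpolation=cv2.INTER_CUBIC))
```

```text
down op 0.798 ff 0.0 ft [ 0.9 -0.   1. ] p [0.419  0.1516 0.0751] 35.5333
grip op 0.563 ff 51.5 ft [-0.7 -0.4  6.2] p [0.4191 0.1516 0.0757] 35.8417
up op 0.566 ff 51.5 ft [ 0.4 -0.5 -0.2] p [0.4186 0.1513 0.2492] 37.2583
over op 0.566 ff 51.6 ft [ 0.6 -0.1 -1.1] p [0.4272 0.023  0.2497] 37.8333
```

View pics/b23.png

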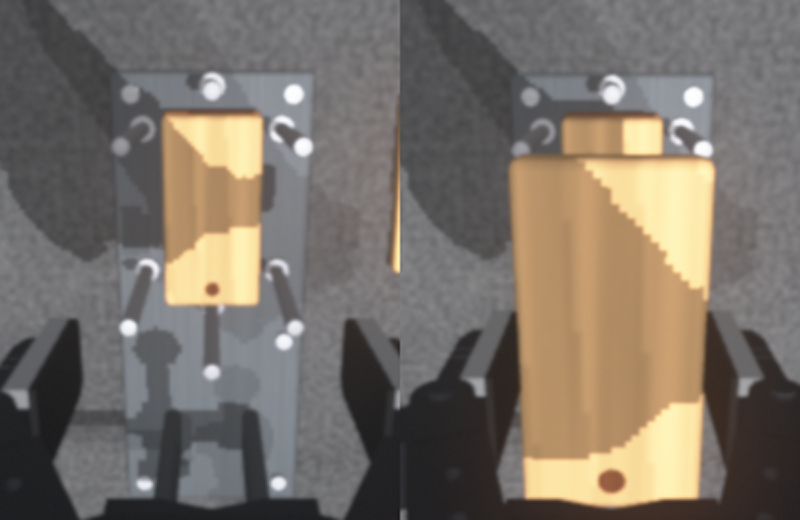

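Run:
```python
from h import *
a=wr("b2",326,136.5,.038);b=wr("b2",326,232,.038);print("board1",(a+b)/2)
a=wr("b3",326,158.5,.187);b=wr("b3",326,330.5,.187);print((a+b)/2,a-b)
dx=-.0015
arm.line_to([.4272-dx,.0234,.25],.05)
arm.line_to([.4272-dx,.0234,.15],.12);st("a")
arm.line_to([.4272-dx,.0234,.1142],.04);st("b")
arm.move_gripper(.8);st("rel")
arm.line_to([.4272-dx,.0234,.25],.15)
look("b4")
arm.movep([.44,.36,.3],q(np.pi)) 
look("c1");a=cv2.imread("pics/b4.png")[80:340,220:420]
c=cv2.resize(cv2.imread("pics/c1.png"),(500,312));print(arm.read_time())
cv2.imwrite("pics/b4c1.png",np.hstack([cv2.resize(a,None,fx=1.2,fy=1.2),c]))
```

```text
board1 [0.42780619 0.02432773 0.038     ]
[0.4244448  0.02399974 0.187     ] [-9.65644316e-02  5.68372123e-06  0.00000000e+00]
a op 0.565 ff 51.6 ft [-0.   0.6 -0.6] p [0.4291 0.0236 0.1504] 39.1167
b op 0.561 ff 51.6 ft [-0.  -1.3  0.1] p [0.4288 0.0235 0.1143] 40.1583
rel op 0.802 ff 0.0 ft [ 0.7 -0.2 -1. ] p [0.4288 0.0234 0.1143] 40.4917
42.9333
```

View pics/b4c1.png

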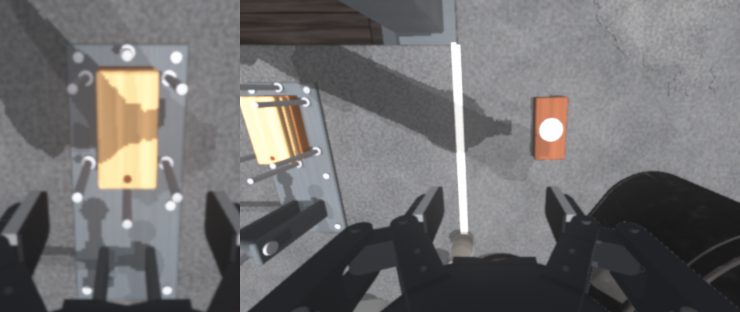

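```bash
cat >> h.py <<'E'
def blob(name,box,lo,hi,z):
    im=cv2.imread(f"pics/{name}.png");x0,y0,x1,y1=box
    M=cv2.inRange(cv2.cvtColor(im,cv2.COLOR_BGR2HSV),lo,hi);K=np.zeros_like(M);K[y0:y1,x0:x1]=M[y0:y1,x0:x1]
    c=max(cv2.findContours(K,cv2.RETR_EXTERNAL,cv2.CHAIN_APPROX_NONE)[0],key=cv2.contourArea)[:,0]
    r=cv2.minAreaRect(np.array([wr(name,u,v,z)[:2]*1000 for u,v in c],np.float32));print(name,r);return r
E
python3 - <<'E'
from h import *
print(wr("c1",397,165,.024))
(x,y),(w,h),a=blob("c1",(350,100,450,230),(0,90,75),(14,255,255),.024)
yaw=np.radians(a if w>h else a-90);print(yaw)
assert abs(x-477)<8 and abs(y-433)<8
pick(x/1000,.4325,yaw)
arm.movep([.4272,.0234,.27],q(np.pi+.0015));st("over")
look("c2")
a=cv2.imread("pics/c2.png")[60:350,200:440]
cv2.imwrite("pics/c2c.png",cv2.resize(a,None,fx=2,fy=2,interpolation=cv2.INTER_CUBIC))
E
```

```text
[0.4292297 0.4453858 0.024    ]
c1 ((429.9338684082031, 445.1667785644531), (98.52960205078125, 49.68757629394531), 1.5242619514465332)
0.02660338971561595Traceback (most recent call last):
  File "<stdin>", line 5, in <module>
AssertionError
```

The caul has been knocked from (0.477, 0.433) to (0.430, 0.445), so I'll use the new position.

Run:
```python
from h import *
arm.movep([.42,.42,.3],q(np.pi));look("c1b")
(x,y),(w,h),a=blob("c1b",(200,60,500,260),(0,90,75),(14,255,255),.024)
yaw=np.radians(a if w>h else a-90)
assert abs(x-430)<6 and abs(y-445)<6
pick(x/1000,y/1000,yaw)
arm.movep([.4272,.0234,.27],q(np.pi+.0015));st("over")
look("c2")
a=cv2.imread("pics/c2.png")[60:350,200:440]
cv2.imwrite("pics/c2c.png",cv2.resize(a,None,fx=2,fy=2,interpolation=cv2.INTER_CUBIC))
```

```text
c1b ((429.4601745605469, 446.181640625), (99.21763610839844, 48.322391510009766), 1.1324527263641357)
down op 0.798 ff 0.0 ft [-0.3  1.1  0.7] p [0.4294 0.4463 0.0748] 45.425
grip op 0.573 ff 54.2 ft [-0.  -0.1  2.7] p [0.4296 0.4466 0.0756] 45.725
up op 0.572 ff 53.9 ft [-0.2  0.2 -0.6] p [0.4293 0.4457 0.2489] 47.1417
over op 0.571 ff 53.8 ft [ 0.2  0.1 -0.1] p [0.4278 0.0245 0.2703] 48.7
```

View pics/c2c.png

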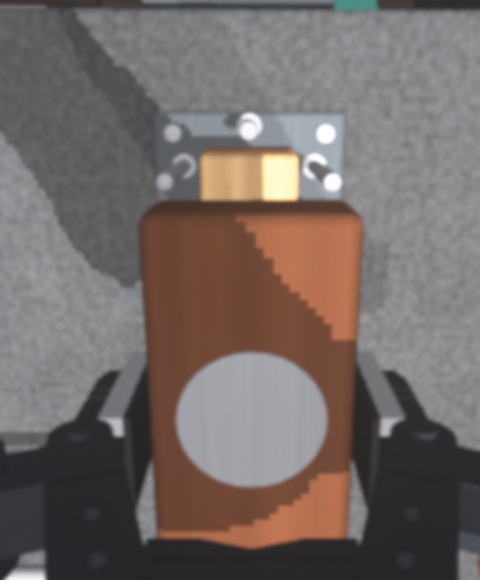

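Run:
```python
from h import *
d=wr("c2",325.5,270,.219);n=wr("c2",325.5,164,.219);print(d,n,d[0]-n[0])
dx=float(np.clip(d[0]-.4278+.001,-.003,.003));print(dx)  # ~+1 mm camera bias seen with boards
X=.4272-dx
arm.line_to([X,.0234,.27],.05)
arm.line_to([X,.0234,.165],.12);st("a")
arm.line_to([X,.0234,.1262],.04);st("b")
arm.move_gripper(.8);st("rel")
arm.line_to([X,.0234,.27],.15)
look("c3")
blob("c3",(250,90,410,260),(0,90,60),(14,255,255),.074)
qq=q(np.pi/2)
arm.movep(tcp(knob(0,.22),qq),qq);arm.move_gripper(.65,60)
arm.line_to(tcp(knob(0,.097),qq),.12);st("k")
arm.move_gripper(0,60);st("grip")
```

```text
[0.42863327 0.02528895 0.219     ] [0.37754135 0.02515523 0.219     ] 0.051091925993776766
0.0018332743705228296
a op 0.571 ff 53.8 ft [-0.3 -0.1 -1.4] p [0.4258 0.0236 0.1654] 50.025
b op 0.572 ff 53.8 ft [ 0.3 -0.4 -0.9] p [0.4255 0.0234 0.1263] 51.1417
rel op 0.803 ff 0.0 ft [-0.3  0.3 -0.1] p [0.4255 0.0234 0.1264] 51.4667
c3 ((424.27227783203125, 24.021804809570312), (100.44004821777344, 47.862911224365234), 0.3164771497249603)
k op 0.653 ff 0.0 ft [0.1 0.1 0.7] p [ 0.3583 -0.1966  0.1514] 55.0
grip op 0.287 ff 58.5 ft [-1.2  0.5  6.1] p [ 0.3579 -0.1967  0.1516] 55.375
```

Run:
```python
from h import *
qq=q(np.pi/2)
arm.line_to(tcp(knob(.04,.098),qq),.03)
arm.line_to(tcp(knob(.04,.1115),qq),.03);st("lift")
turn(6.32,4.2,.1115,v=.045)
```

```text
lift op 0.286 ff 59.0 ft [ 0.1  5.  -4.1] p [ 0.3579 -0.1985  0.1655] 56.225
6.08 [-0.3  5.  -4.6] 0.289 59 56.6417
5.85 [ 1.6  4.5 -4. ] 0.292 59 57.05
5.61 [ 1.2  3.7 -4.1] 0.285 59 57.4583
5.38 [ 4.3  2.9 -4. ] 0.291 59 57.8667
5.14 [ 5.2  0.4 -4.1] 0.286 59 58.275
4.91 [ 5.2 -0.7 -3.7] 0.291 59 58.6833
4.67 [ 4.6 -2.4 -3.6] 0.286 59 59.0917
4.44 [ 4.  -4.2 -3.2] 0.288 59 59.5
4.2 [ 2.5 -4.4 -4.2] 0.286 59 59.9083
```

Run:
```python
from h import *
qq=q(np.pi/2)
ok=turn(4.2,1.6,.1115,v=.045)
c=1.6
while ok and c>1.12:
    c-=.04
    arm.line_to(tcp(knob(c,.1115),qq),.015)
    f=arm.read_ft_force();t=np.array([np.sin(c),-np.cos(c)])  # direction of growing c
    print(round(c,2),"tang",round(float(f[:2]@t),1),f.round(1))
    if f[:2]@t>0: break
```

```text
3.94 [ 2.  -5.  -3.2] 0.289 59 60.35
3.68 [ 0.6 -4.  -4. ] 0.288 59 60.7917
3.42 [ 0.7 -4.9 -4. ] 0.288 59 61.2333
3.16 [-0.3 -4.7 -4.3] 0.291 59 61.675
2.9 [-0.4 -5.  -4.4] 0.289 59 62.1167
2.64 [-0.4 -6.2 -4.1] 0.292 59 62.5583
2.38 [-1.2 -5.7 -2.9] 0.289 59 63.0
2.12 [-2.3 -6.4 -2.6] 0.286 59 63.4417
1.86 [-4.5 -6.5 -4.1] 0.287 59 63.8833
1.6 [-4.7 -5.  -3.4] 0.284 59 64.325
1.56 tang -4.7 [-4.8 -5.4 -3. ]
1.52 tang -4.5 [-4.8 -4.6 -4.3]
1.48 tang -4.2 [-4.6 -4.4 -5. ]
1.44 tang -5.1 [-5.7 -4.2 -3.8]
1.4 tang -5.5 [-6.3 -3.8 -4.5]
1.36 tang -4.0 [-4.7 -3.2 -4.3]
1.32 tang -5.2 [-6.  -2.6 -3.6]
1.28 tang -4.6 [-5.5 -2.4 -3.5]
1.24 tang -3.1 [-4.4 -3.3 -3.5]
1.2 tang -1.9 [-3.7 -4.3 -3.8]
1.16 tang 0.3 [-2.1 -5.4 -3.5]
```

Run:
```python
from h import *
qq=q(np.pi/2)
arm.line_to(tcp(knob(1.18,.102),qq),.02);st("low")
arm.move_gripper(.65);arm.pause(.3);st("rel")
arm.line_to(tcp(knob(1.18,.25),qq),.12)
arm.movep([.40,-.40,.33],q(0));arm.pause(.5)
w=look("e1");sc=arm.snapshot("scene")[100:320,180:460]
crop(cv2.imread("pics/e1.png"),"x",0,0,640,400,.6)
cv2.imwrite("pics/end.png",np.hstack([cv2.resize(sc,(480,377),interpolation=cv2.INTER_CUBIC),cv2.resize(w[0:377,0:320],(320,377))]))
print(arm.read_time())
```

```text
low op 0.291 ff 59.3 ft [-3.1 -4.2 -3.6] p [ 0.3887 -0.243   0.156 ] 68.0667
rel op 0.651 ff 0.0 ft [ 0.5 -0.  -0.3] p [ 0.389  -0.2427  0.156 ] 68.7667
71.8
```

View pics/end.png

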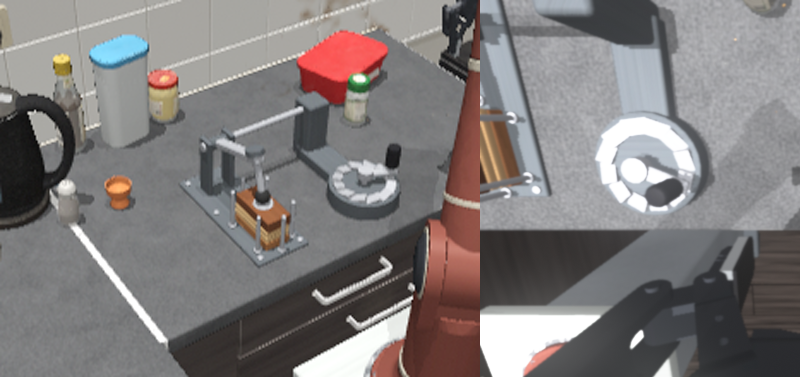

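The picture shows both boards and the dark block stacked squarely between the pins, with the rubber foot on the steel disc at about (262,197). The salt shaker, spice jar and egg cup have not moved, and the arm is clear.

```bash
python3 -c "
from station import arm
print(arm.finish_job())"
```

```text
the job is handed in; nothing more can be done
None
```

The job is handed in: both boards (only two were there) and the dark block are stacked between the pins with the rubber foot pressing on the block; the block had been knocked aside before I picked it up, and it sits about 2–3 mm off centre, within the 8 mm play.

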